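Lamp on, then hold the marked laser-module carrier under the video microscope

ROBOT

A 6-joint arm with a two-finger parallel gripper is mounted at the origin on the work surface. World frame = base frame: x ahead of the robot, y to its left, z up, the work surface at z = 0. Lengths are in m, angles in rad, forces in N, time in s.
With the tool pointing down it reaches from about 0.35 to 0.975 m from the base axis. Payload 4.9 kg.
Tool frame: the origin (TCP) lies on the front face of the gripper's body, between the roots of the fingers; the fingertips stand 73 mm ahead of it and the grasp point (between the pads) lies 54 mm ahead of it; z points along the fingers, y is the line along which they close (so a half turn about z gives the same grasp; the last joint's range is limited). The gripper opens to 85 mm and grips with 20 to 120 N. Pads are 22 mm wide; open, the fingers measure 114 mm over their backs; the gripper's body (76 mm by 85 mm) begins 54 mm behind the grasp point. The pads swing forward as they close: fully open they stand 13 mm farther back than shut.
Start: joints at [1.073, 0.053, 1.613, -0, 1.476, -0.119], TCP at [0.231, 0.581, 0.304] pointing down, gripper open.
Joint ranges: [-3.01, 3.01], [-1.01, 2.22], [0.06, 2.58], [-1.02, 4.17], [0.09, 2.62], [-3.14, 3.14]. Speed limits (rad/s): [2.57, 2.57, 3.14, 3.14, 3.14, 3.14].

INTERFACE

Orientations are given as a rotation vector (axis times angle).
In Python, from station import status, imaging, order gives the robot as it stands.
- The arm moves only by the tool arm_command, never from a script. Its argument "increments" is a list of rows, each an object with "slide": the shift along the tool's x, y, z in m, a list of three; "spin": the turn about the tool's z in degrees; "gripper": the opening, from -1 (shut) to 1 (fully open). In form: [{"slide": [x, y, z], "spin": spin, "gripper": gripper}, ...]. A call has 1 to 8 rows; each row is the pose to reach, as a shift and turn from the pose commanded when the call began, along the tool's axes at that moment; what a row does not reach only later rows make up. A row lasts 1/12 s, in which the tool goes at most 41.7 mm and 7.16 degrees, less where a joint would pass 70% of its speed; a pose out of reach is approached as far as the arm can. A call with a gripper value outside its range is refused whole. The fingers move at their own pace and stop on an object; "newtons" is the grip in N (left out, the last holds). Time passes only in rows, so rows that repeat a pose let the fingers close. It gives the time, the measured TCP pose, the force, the opening and the grip force at its end, in the units of the state.
- status.get_obs(): the state, without advancing time (a new reading comes with each control period).
- imaging.get_image(name): name is "side" or "top" or "wrist"; returns a dict with "frame" (384x512x3 uint8, red, green, blue), "vfov" (degrees; the focal length in pixels is half the picture's height over the tangent of half this angle, whatever the lens; pixels are square), "cx", "cy" (the principal point, pixels), "k1" (the pictures are not rectified: a ray, as slopes to the right and down, at radius r is drawn at 1 + k1 r^2 times it, then the intrinsics apply), "view" (4x4, takes a point from world to camera coordinates); the wrist camera has in their place "mount" (4x4, takes a point from camera to tool coordinates, whose origin is the TCP and whose axes are the flange's). Camera axes: x right, y up, looking along -z (the intrinsics and any distortion apply to the point x, -y, -z); pixel columns grow to the right and rows downward; lengths in m; the calibration is good to about 2 mm. A picture is of the moment at which its call begins: read the wrist's pose just before it. There is no depth.
- order.finish_job(): hands the job in; it is judged then, once.
The state is a dict: "t": time; "q": joint angles; "dq": joint speeds; "effort": joint torques, N m; "tool_pos": TCP position; "tool_rot": TCP orientation; "contact_force": force on the tool from outside, world axes, zero at the start; "wrist_torque": the same for the moment, N m; "opening": finger opening in m; "grip_force": force on a finger pad.
Only numpy, scipy, OpenCV 4.12 (cv2) and the standard library are available. Lean on these libraries where they do the work, as an engineer would, in place of code of your own. Each camera call takes 0.05 s, during which the arm holds its last target. There are 200 camera calls.

TASK

Flip the red toggle on the lamp console to on (away from the robot, over its centre) to light the microscope, then lift the carrier with the orange sleeve out of the tray and hold it in the air under the lens for the colleague at the monitor: gold module facing up and centred under the lens, its top 90 mm below the lens rim, the carrier level, with its long side parallel to the long side of the microscope's base plate. Finish while still holding it there, quite still; keep the fingers off the gold module, do not bump the microscope, and leave the other carriers and the things on the bench where they are.

Things in the scene. Friction and masses are not known exactly. Their poses are not given: they have to be found in the camera images.
- lamp_switch (a joint): Lamp toggle: steel lever with red tip (12 mm thick, shank 8 mm), 42 mm long, on the console's sloped panel. 0 rad = off (leaning to the console's front, 0.48 rad from vertical); 0.6 = on (leaning 0.12 rad to the rear). Past the middle (0.3) a spring snaps it to the nearer end; 2 to 5 N on the tip, towards the rear, moves it.
- switch_tip (a point): Outer end of the red toggle lever (moves with it), 42 mm from the pivot.
- switch_pivot (a point): Pivot of the red toggle, on the console's mid-plane 33 mm in front of the console's centre and 80 mm above the table; the panel's surface is 6 mm below it. Fixed to the console.
- console: Grey lamp console, 220 mm deep (x) x 160 wide (y), 60 mm high in front, 100 at the rear; dark panel sloping up 0.18 rad to the rear, with the toggle, and behind it a dimmer knob (16 mm tall) and a small display. Fixed. Origin: centre of its underside; x points from its front (robot side) to its rear; the toggle swings in its x-z plane.
- carrier: The carrier to show: aluminium paddle 167 mm long with an ORANGE sleeve, about 0.12 kg. Plate 64 (x) x 46 (y) x 8 mm with a gold laser module in its middle; a tab leads to -x and ends in the sleeve. Lies face up in one of the tray's three nests (which one varies). Origin: centre of the plate's underside; x points away from the sleeve, z out of the face.
- sleeve (a point): Middle of the orange sleeve, the place to grip: the sleeve is a block 55 mm long (x) x 20 mm wide (y) x 16 mm tall; this point is 107.5 mm from the carrier's origin towards -x, 8 mm above its underside.
- module_top (a point): Centre of the top of the gold laser module, 16 mm above the carrier's underside, straight above its origin.
- module: The gold laser module on the orange-sleeved carrier: box 30 x 14 x 8 mm with small legs on both long sides; fixed to the carrier. Origin: centre of its underside, on the carrier's plate. No fingers on it.
- microscope: Microscope on its stand. Base plate 340 (x, long side) x 240 (y) x 12 mm, its centre at x 40, y 60 mm; post 25 mm thick at x 60, y 130; vertical black tube with camera, to 510 mm, radius 25 (clamp ring 33 at 323-347 mm height); two lamp goosenecks on the +x side, heads at x 53, y +-32, 40 mm above focus. -x side open. Fixed. Origin: on the table below the lens; z up.
- lens_rim (a point): Centre of the lens's lower rim (32 mm across), 255 mm above the table.
- focus (a point): Point of focus: on the lens axis 90 mm below the lens rim, 165 mm above the table, 153 mm above the base plate. The top of the gold module belongs here. Axes as the microscope's.
- tray: Black tray 200 (x) x 230 mm (y), floor 6 mm thick, three nests at 70 mm pitch along y; ribs 8 mm high only beside and beyond the carriers' plates; the sleeves lie on the flat floor with 50 mm free between them. Fixed. Origin: centre of its underside; the carriers lie along its x (within 0.03 rad), sleeves towards -x.
- carrier_grey1: Another carrier of the same shape, with a grey sleeve: leave it. Origin as on the orange one.
- carrier_grey2: Another carrier of the same shape, with a grey sleeve: leave it. Origin as on the orange one.
- tweezers: Steel tweezers with a yellow band, 130 mm long, 8 mm high, lying on the bench. Origin near the middle, x along them. Leave.
- spare_lens: Black spare objective standing on the bench, 42 mm across, 42 mm high. Origin: underside. Leave.
- solvent_bottle: White bottle with blue cap, 64 mm across, 130 mm high. Origin: underside. Leave.
- gel_box: Flat chip box with clear lid, 80 x 80 x 22 mm. Origin: underside. Leave.
- glass_target: Small calibration slide, 76 x 26 x 6 mm. Origin: underside. Leave.
There are look-alikes about, which are no part of the job. What is shaped like the carrier but black or brown is not meant.

How it is judged:
On the way, in this order (a step that is already met when the one before it is completed fails the run):
1. the lamp toggle is on, the carrier still in the tray (value of joint lamp_switch above 0.5 rad and distance of carrier from where it was at the start of the episode below 0.02 m), for 0.2 s.
2. the orange-sleeved carrier is lifted clear of the tray in the fingers (z of module_top in the frame of tray above 0.06 m and contact force between carrier and the fingers above 1 N and contact force between carrier and tray below 0.1 N), for 0.2 s.
At the end, for the whole second after the job is handed in: Toggle on (above 0.5 rad). Orange-sleeved carrier held still in the fingers, touching nothing else: module top within 10 mm sideways and 8 mm in height of the focus, face up and level within 0.12 rad, square within 0.15 rad. Everything else within 20 mm of where it was (value of joint lamp_switch above 0.5 rad and horizontal distance between module_top and focus below 0.01 m and z of module_top in the frame of focus between -0.008 and 0.008 m and angle between carrier's own z axis and vertical below 0.12 rad and angle between the x axis of carrier and the x axis of microscope, either way round below 0.15 rad and linear speed of carrier below 0.02 m/s and angular speed of carrier below 0.15 rad/s and contact force between carrier and the fingers above 1 N and contact force between carrier and microscope below 0.2 N and contact force between carrier and tray below 0.2 N and contact force between carrier and console below 0.2 N and distance of each of carrier_grey1, carrier_grey2, tweezers, spare_lens, solvent_bottle, gel_box, glass_target from where it was at the start of the episode below 0.02 m); the arm keeps its last pose, push and grip.
It fails at once if the fingers touch the gold module (contact force between module and the fingers above 0.5 N).
It fails at once if the microscope is bumped (more than 5 N) (contact force between microscope and anything else above 5 N).
It fails at once if another carrier or a thing on the bench is displaced by more than 20 mm (distance of any of carrier_grey1, carrier_grey2, tweezers, spare_lens, solvent_bottle, gel_box, glass_target from where it was at the start of the episode above 0.02 m).
It also fails if it takes over 51 s, if anything falls off the work surface, if the arm or the gripper's body presses on something with over 40 N, if the wrist force passes 120 N, or if a joint passes its speed limit or range.

## Working session

There is one attempt and no reset: what is moved stays moved. The work goes in short steps, Python scripts to look and compute and a tool call to move; the robot and the scene stay as the last step left them, time stands still between calls to the robot, and variables do not carry over. Pictures are saved under pics/ and viewed, at most 10 in all, crops included, and the job is handed in when it is done.

Besides the shell and the picture viewer there is one more tool, called after "Call:" by a JSON object that holds its "name" and its "arguments". arm_command: Moves the arm, as the interface text tells. Its arguments: {"type":"object","properties":{"increments":{"type":"array","items":{"type":"object","properties":{"slide":{"type":"array","items":{"type":"number"}},"spin":{"type":"number"},"gripper":{"type":"number"}}}},"newtons":{"type":"number"}},"required":["increments"]}

```bash
ls; mkdir -p pics
cat > h.py <<'E'
import numpy as np, cv2, pickle
from scipy.spatial.transform import Rotation as R
from station import status, imaging, order
def grab(name):
    o=status.get_obs(); im=imaging.get_image(name)
    if 'mount' in im:
        T=np.eye(4); T[:3,:3]=R.from_rotvec(o['tool_rot']).as_matrix(); T[:3,3]=o['tool_pos']
        im['view']=np.linalg.inv(T@np.array(im['mount']))
    im['view']=np.array(im['view'])
    return im
def save(im,fn,crop=None,scale=1):
    f=im['frame'][:,:,::-1]
    if crop: f=f[crop[1]:crop[3],crop[0]:crop[2]]
    cv2.imwrite(fn,cv2.resize(f,None,fx=scale,fy=scale,interpolation=cv2.INTER_CUBIC))
def K(im):
    f=im['frame'].shape[0]/2/np.tan(np.radians(im['vfov'])/2)
    return np.array([[f,0,im['cx']],[0,f,im['cy']],[0,0,1]]),np.array([im['k1'],0,0,0,0.])
F=np.diag([1,-1,-1.])
def proj(im,P):
    k,d=K(im); V=im['view']; Rm=F@V[:3,:3]; t=F@V[:3,3]
    return cv2.projectPoints(np.array(P,float).reshape(-1,1,3),cv2.Rodrigues(Rm)[0],t,k,d)[0][:,0]
def ray(im,uv):
    k,d=K(im); s=cv2.undistortPointsIter(np.array(uv,float).reshape(-1,1,2),k,d,None,None,(3,100,1e-12))[:,0]
    V=im['view']; D=np.c_[s[:,0],-s[:,1],-np.ones(len(s))]@V[:3,:3]
    return -V[:3,:3].T@V[:3,3],D
def onz(im,uv,z):
    c,D=ray(im,uv); return c+D*((np.broadcast_to(z,len(D))-c[2])/D[:,2])[:,None]
E
python3 - <<'E'
from h import *
ims={n:grab(n) for n in('top','side','wrist')}
pickle.dump(ims,open('ims.pkl','wb'))
for n,i in ims.items():
    print(n,i['vfov'],i['cx'],i['cy'],i['k1'],(np.linalg.inv(i['view'])).round(3).tolist())
save(ims['top'],'pics/top.png',None,1.5);save(ims['side'],'pics/side.png',None,1.5)
print(status.get_obs())
E
```

```text
pics
top 52.77110634822844 254.43394226943974 190.98282364800417 -0.10985714256253726 [[0.003, 0.996, -0.086, 0.336], [-1.0, 0.003, 0.004, -0.085], [0.005, 0.086, 0.996, 1.433], [0.0, 0.0, 0.0, 1.0]]
side 45.1117645083692 249.7675250230848 192.6084996808053 -0.11272320993610621 [[0.821, 0.394, -0.414, -0.05], [-0.571, 0.572, -0.589, -0.789], [0.004, 0.72, 0.694, 0.991], [0.0, 0.0, 0.0, 1.0]]
wrist 65.84259759751058 258.2502294964721 193.99884511719773 -0.07557309394738448 [[0.37, -0.884, -0.286, 0.157], [0.929, 0.352, 0.114, 0.61], [-0.001, -0.308, 0.951, 0.372], [0.0, 0.0, 0.0, 1.0]]
{'t': 0.15, 'q': array([ 1.07300912e+00,  5.32298197e-02,  1.61398721e+00,  7.59915160e-06,
        1.47602833e+00, -1.19019061e-01]), 'dq': array([ 0.00060281, -0.00214307, -0.00079598, -0.00051888,  0.00013497,
       -0.00021025]), 'effort': array([ 5.59903874e-04, -3.94245350e+01, -3.70721340e+01, -7.25526706e-05,
        4.75678025e-03,  1.13916599e-05]), 'tool_pos': array([0.23093733, 0.58036191, 0.30292495]), 'tool_rot': array([-5.91322576e-01, -3.08492121e+00,  2.46956465e-03]), 'contact_force': array([-1.06039016,  0.31338274, -0.07906814]), 'wrist_torque': array([0.02449881, 0.01507976, 0.0301114 ]), 'grip_force': 0.0, 'opening': 0.0849630414041542}
```

View pics/top.png

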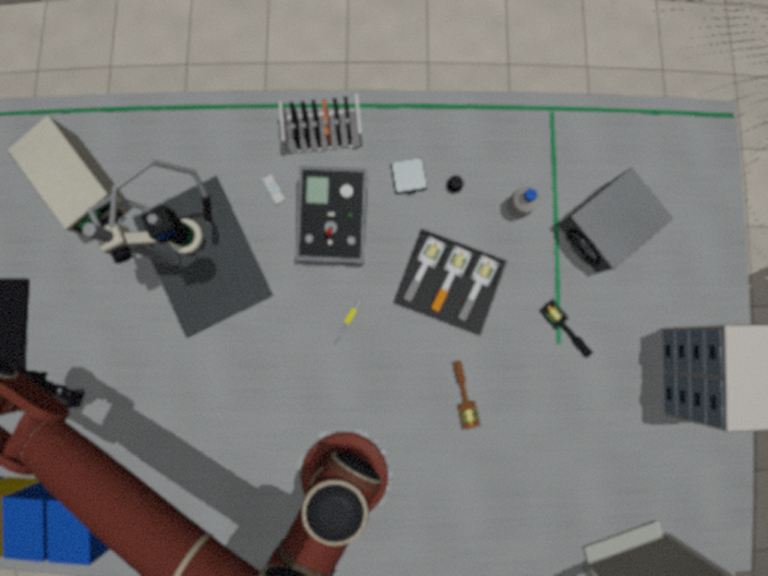

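View pics/side.png

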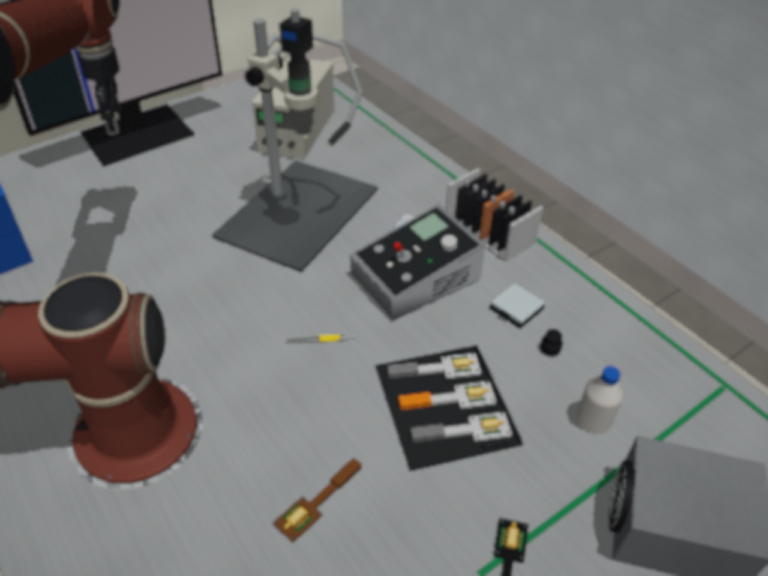

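The top picture shows three carriers in the tray at (430,265), (448,280) and (478,285), with the orange sleeve in the middle nest at (440,300). There are two look-alikes: a brown paddle at (465,395) and a black one at (565,330). The brown and black bars in the rack near (325,120) aren't meant either. The orange-sleeved one is the target. The console is at (332,215) and the microscope base plate runs (217,178)-(272,295)-(188,337). Next I'll enlarge these areas.

Run:
```python
from h import *
ims=pickle.load(open('ims.pkl','rb'))
def c(n,x,y,w,h,s): return cv2.resize(ims[n]['frame'][y:y+h,x:x+w,::-1],None,fx=s,fy=s,interpolation=cv2.INTER_CUBIC)
a=np.hstack([c('top',255,145,100,85,4),c('top',180,105,100,85,4)])
cv2.imwrite('pics/a.png',a)
cv2.imwrite('pics/b.png',np.hstack([c('top',55,100,133,130,3),c('side',140,5,133,180,3)[:390]]) if 0 else np.hstack([c('top',55,100,133,180,3),c('side',140,5,133,180,3)]))
```

```text
(no output)
```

View pics/a.png

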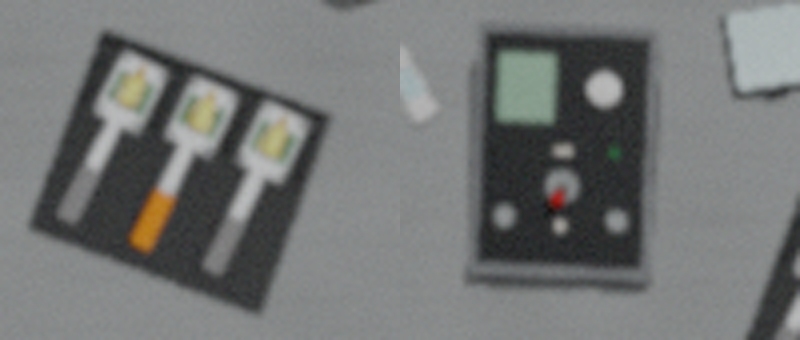

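View pics/b.png

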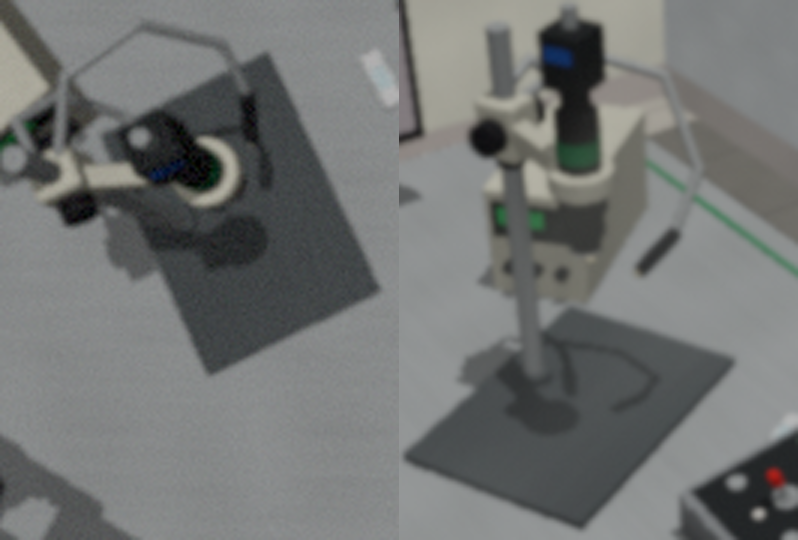

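The crops confirm it: the orange sleeve at (155,220) belongs to the middle carrier, silver with a gold module, and is the only orange paddle in the tray. The red tip is at (557,200) in the console crop. The base-plate corners are at (378,291), (209,375) and (268,55) in the top half of the second crop, and (583,527), (405,458), (735,361) and (571,308) in the side half. Now I'll fit the poses.

```bash
cat > fit.py <<'E'
from h import *
from scipy.optimize import least_squares
ims=pickle.load(open('ims.pkl','rb'))
def full(x,y,ox,oy,s): return ((x+.5)/s-.5+ox,(y+.5)/s-.5+oy)
A=lambda x,y:('top',)+full(x,y,255,145,4)
C=lambda x,y:('top',)+full(x-400,y,180,105,4)
B=lambda x,y:('top',)+full(x,y,55,100,3)
S=lambda x,y:('side',)+full(x-399,y,140,5,3)
def fit(pts,p0,bias=None):
    def res(p,z=0):
        c,s=np.cos(p[2]),np.sin(p[2]); r=[]
        for (n,u,v),l in pts:
            P=[p[0]+c*l[0]-s*l[1],p[1]+s*l[0]+c*l[1],l[2]]
            r.append(proj(ims[n],P)[0]-[u,v])
        return np.ravel(r)
    o=least_squares(res,p0,loss='soft_l1'); print(o.x.round(4),'res',res(o.x).round(1)); return o.x
if __name__=='__main__':
    print('tray'); fit([(A(107,32),(.1,.115,.006)),(A(328,117),(.1,-.115,.006)),(A(262,312),(-.1,-.115,.006)),(A(32,228),(-.1,.115,.006))],[.4,-.2,0])
    print('carrier'); fit([(A(203,110),(0,0,.022)),(A(145,249),(-.135,0,.018)),(A(165,193),(-.08,0,.018))],[.4,-.2,0])
    print('scope'); 
    t=[(B(378,291),(-.13,-.06,.012)),(B(209,375),(-.13,.18,.012)),(B(268,55),(.21,-.06,.012))]
    s=[(S(583,527),(-.13,-.06,.012)),(S(405,458),(-.13,.18,.012)),(S(735,361),(.21,-.06,.012)),(S(571,308),(.21,.18,.012))]
    fit(t,[.5,.3,0]);fit(s,[.5,.3,0]);m=fit(t+s,[.5,.3,0])
    print('console'); k=fit([(C(468,283),(-.11,.08,0)),(C(645,289),(-.11,-.08,0)),(C(483,30),(.11,.08,.1)),(C(652,39),(.11,-.08,.1))],[.5,0,0])
    # red tip triangulation
    D=[];c0=[]
    for n,u,v in (C(557,200),S(775,477)):
        c,d=ray(ims[n],[(u,v)]); D.append(d[0]/np.linalg.norm(d[0])); c0.append(c)
    M=[np.eye(3)-np.outer(d,d) for d in D]
    X=np.linalg.solve(sum(M),sum(m_@c for m_,c in zip(M,c0))); print('tip',X,[np.linalg.norm(m_@(X-c)) for m_,c in zip(M,c0)])
    c,s=np.cos(k[2]),np.sin(k[2])
    x=-.033-.042*np.sin(.48); print('tip pred',k[0]+c*x,k[1]+s*x,.08+.042*np.cos(.48))
    print('tip pix pred',proj(ims['side'],[k[0]+c*x,k[1]+s*x,.08+.042*np.cos(.48)]),S(775,477))
E
python3 fit.py
```

```text
tray
[ 0.4721 -0.2618 -0.358 ] res [-0.6 -0.8  1.7 -0.4  0.2  1.1 -0.6  0.2]
carrier
[ 0.5255 -0.2767 -0.4006] res [-0.4  0.6 -0.1 -0.4  0.6 -0.2]
scope
[0.5255 0.2894 0.4615] res [ 0.9  0.2 -0.7  0.7 -0.2 -1.4]
[0.5283 0.2843 0.4656] res [ 0.2  0.3 -0.9 -0.1  0.8 -0.2 -0.2 -0.3]
[0.5274 0.2868 0.4628] res [ 1.7 -0.4  0.1  0.3  0.5 -1.9 -0.5 -0.1 -1.4 -0.5  0.3 -0.4 -0.5 -0.5]
console
[ 0.6198  0.0349 -0.0637] res [ 0.9  0.5 -0.6  1.9 -1.7 -1.2  1.1 -0.7]
tip [0.57733543 0.03141562 0.11312496] [np.float64(0.00241751821095543), np.float64(0.002417518210955321)]
tip pred 0.5675366695326898 0.038193109966652365 0.11725378675672994
tip pix pred [[260.1365144  162.66857231]] ('side', 265.0, 163.66666666666666)
```

```bash
cat > go.py <<'E'
import sys
from h import *
# usage: go.py x y z yawdeg  -> slide, spin relative to current measured pose
o=status.get_obs(); Rm=R.from_rotvec(o['tool_rot']).as_matrix()
yaw=np.degrees(np.arctan2(Rm[1,0],Rm[0,0]))
print('t',round(o['t'],2),'pos',o['tool_pos'].round(4),'yaw',yaw.round(2),'z',Rm[:,2].round(4),'F',o['contact_force'].round(1),'open',round(o['opening'],4),'q',o['q'].round(2))
a=[float(v) for v in sys.argv[1:]]
for i in range(0,len(a),4):
    p=np.array(a[i:i+3]); d=Rm.T@(p-o['tool_pos']); s=-((a[i+3]-yaw+180)%360-180)
    print('slide',d.round(4).tolist(),'spin',round(s,2),'dist',np.linalg.norm(d).round(3))
E
python3 go.py .17 .36 .30 158.3  .43 .034 .27 176.4
```

```text
t 0.15 pos [0.2309 0.5804 0.3029] yaw 158.3 z [-8.0e-04 -1.4e-03 -1.0e+00] F [-1.1  0.3 -0.1] open 0.085 q [ 1.07  0.05  1.61  0.    1.48 -0.12]
slide [-0.0249, -0.2273, 0.0033] spin -0.0 dist 0.229
slide [-0.387, -0.434, 0.0336] spin -18.1 dist 0.582
```

Call:
{"name": "arm_command", "arguments": {"increments": [{"slide":[-0.025,-0.227,0],"spin":0,"gripper":-1},{"slide":[-0.025,-0.227,0],"spin":0,"gripper":-1},{"slide":[-0.025,-0.227,0],"spin":0,"gripper":-1},{"slide":[-0.025,-0.227,0],"spin":0,"gripper":-1},{"slide":[-0.025,-0.227,0],"spin":0,"gripper":-1},{"slide":[-0.387,-0.434,0.03],"spin":-18,"gripper":-1},{"slide":[-0.387,-0.434,0.03],"spin":-18,"gripper":-1},{"slide":[-0.387,-0.434,0.03],"spin":-18,"gripper":-1}], "newtons": 40}}

```text
t: 0.82
tool_pos: [0.2365, 0.2971, 0.2968]
tool_rot: [0.122, 3.138, 0.001]
contact_force: [0.2, 0.5, 0.4]
opening: 0.0
grip_force: 0.0
```

```bash
python3 go.py .43 .034 .27 176.4
```

```text
t 0.82 pos [0.2365 0.2971 0.2968] yaw 175.56 z [ 9.e-04  7.e-04 -1.e+00] F [0.2 0.5 0.4] open 0.0 q [ 0.7  -0.59  2.15 -0.    1.58 -0.79]
slide [-0.2132, -0.2474, 0.0267] spin -0.84 dist 0.328
```

Call:
{"name": "arm_command", "arguments": {"increments": [{"slide":[-0.213,-0.247,0.027],"spin":0,"gripper":-1},{"slide":[-0.213,-0.247,0.027],"spin":0,"gripper":-1},{"slide":[-0.213,-0.247,0.027],"spin":0,"gripper":-1},{"slide":[-0.213,-0.247,0.027],"spin":0,"gripper":-1},{"slide":[-0.213,-0.247,0.027],"spin":0,"gripper":-1},{"slide":[-0.213,-0.247,0.027],"spin":0,"gripper":-1},{"slide":[-0.213,-0.247,0.027],"spin":0,"gripper":-1},{"slide":[-0.213,-0.247,0.027],"spin":0,"gripper":-1}]}}

```text
t: 1.48
tool_pos: [0.429, 0.0318, 0.2696]
tool_rot: [0.135, 3.138, -0.0]
contact_force: [-0.3, 0.7, -0.3]
opening: 0.0001
grip_force: 0.0
```

```bash
python3 - <<'E'
from h import *
w=grab('wrist'); pickle.dump(w,open('w1.pkl','wb')); save(w,'pics/w1.png',None,1.5)
E
python3 go.py .43 .034 .27 176.4
```

```text
t 1.53 pos [0.4312 0.0283 0.2691] yaw 174.85 z [ 0.001 -0.004 -1.   ] F [-1.5 -3.5 -0.5] open 0.0002 q [-0.11 -0.42  2.08 -0.    1.48 -1.59]
slide [0.0017, 0.0056, -0.0009] spin -1.55 dist 0.006
```

View pics/w1.png

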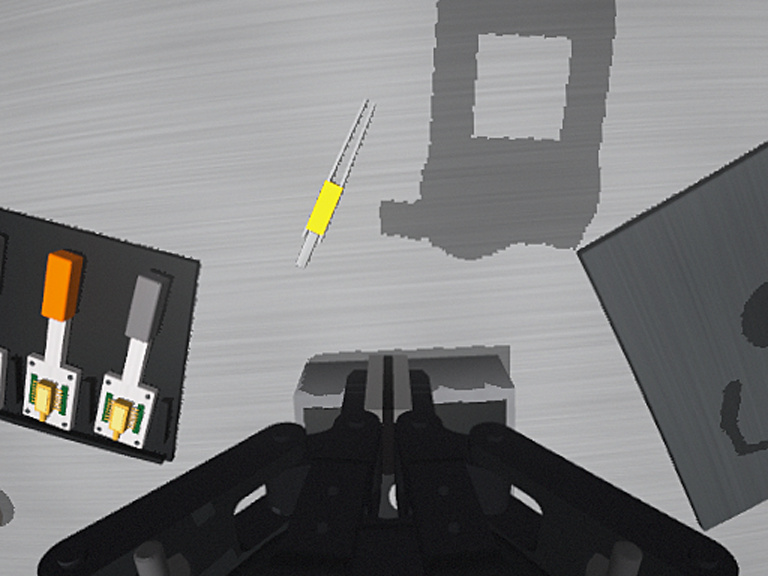

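The wrist view shows the closed gripper over the console's front, at (405,370), and hides the toggle. It also shows the base-plate corners (578,250) and (704,528), the tray corners (200,262) and (165,462), and the orange carrier at left. I'll retake it now the arm has settled and measure from that.

```bash
python3 - <<'E'
from h import *
w=grab('wrist');w=grab('wrist'); pickle.dump(w,open('w1.pkl','wb'))
def c(x,y,wd,h,s): return cv2.resize(w['frame'][y:y+h,x:x+wd,::-1],None,fx=s,fy=s,interpolation=cv2.INTER_CUBIC)
a=np.hstack([c(0,130,135,190,3),c(375,150,131,190,3)]); b=cv2.resize(w['frame'][215:300,185:360,::-1],None,fx=3,fy=3,interpolation=cv2.INTER_CUBIC)
out=np.vstack([a[:,:],]); 
cv2.imwrite('pics/w2.png',out)
side=grab('side');pickle.dump(side,open('s2.pkl','wb'))
s=cv2.resize(side['frame'][125:220,225:335,::-1],None,fx=4,fy=4,interpolation=cv2.INTER_CUBIC)
o=np.zeros((380,800,3),np.uint8); o[:380,:440]=s; o[:min(380,b.shape[0]*360//b.shape[1]),440:800]=cv2.resize(b,(360,b.shape[0]*360//b.shape[1]))
cv2.imwrite('pics/w3.png',o); print(b.shape)
E
python3 go.py
```

```text
(255, 525, 3)
t 1.68 pos [0.4282 0.0337 0.2694] yaw 175.04 z [-1.7e-03  5.0e-04 -1.0e+00] F [-0.2  0.3 -0.1] open -0.0002 q [-0.1  -0.42  2.09  0.    1.48 -1.58]
```

View pics/w2.png

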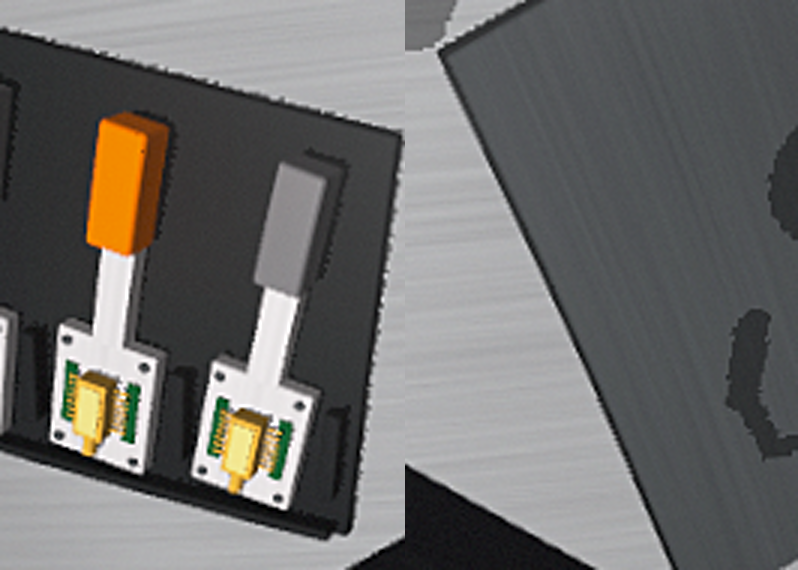

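View pics/w3.png

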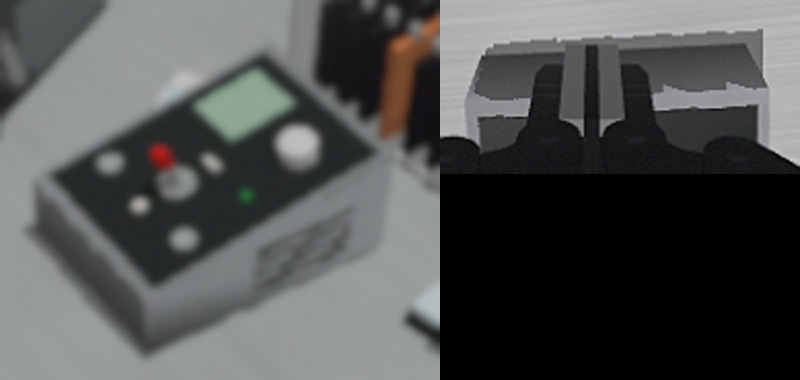

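The crops give the orange sleeve's top corners (103,118), (147,122), (129,252) and (87,244), and the plate corners (62,320), (163,350), (147,472) and (47,448). The base-plate corner is (441,52), with its edge passing (672,567). The toggle is still off, with its tip at (162,156) in the side crop. Console corners in that crop are (150,285), (40,183), (385,150), (265,52) and (147,352). Refitting with these.

```bash
cat > fit2.py <<'E'
import fit
from fit import *
ims['w']=pickle.load(open('w1.pkl','rb')); ims['s2']=pickle.load(open('s2.pkl','rb'))
W=lambda x,y:('w',)+full(x,y,0,130,3)
M=lambda x,y:('w',)+full(x-405,y,375,150,3)
S2=lambda x,y:('s2',)+full(x,y,225,125,4)
I=lambda x,y:('w',)+full(x-440,y,185,215,2.057)
print('carrier')
sl=[(W(103,118),(-.135,-.01,.022)),(W(147,122),(-.135,.01,.022)),(W(129,252),(-.08,.01,.022)),(W(87,244),(-.08,-.01,.022))]
pl=[(W(62,320),(-.032,-.023,.014)),(W(163,350),(-.032,.023,.014)),(W(147,472),(.032,.023,.014)),(W(47,448),(.032,-.023,.014))]
fit.fit(sl,[.5,-.27,-.4]);k=fit.fit(sl+pl,[.5,-.27,-.4])
c,s=np.cos(k[2]),np.sin(k[2]); print('sleeve',k[0]-.1075*c,k[1]-.1075*s,'yaw',np.degrees(k[2]))
print('tray');fit.fit([(W(401,133),(-.1,.115,.006)),(W(352,532),(.1,.115,.006))],[.47,-.26,-.36])
# scope: corner + direction points on z=.012
P=onz(ims['w'],[M(441,52)[1:],M(672,567)[1:],M(543,0)[1:]],.012); print(P)
for d in (P[1]-P[0],P[2]-P[0]): print(np.arctan2(d[1],d[0]),np.linalg.norm(d))
y=np.arctan2(*(P[1]-P[0])[1::-1]); c,s=np.cos(y),np.sin(y)
print('lens from wrist',P[0,0]+.13*c-.06*s,P[0,1]+.13*s+.06*c,y)
print('console'); a=[(S2(150,285),(-.11,-.08,.06)),(S2(40,183),(-.11,.08,.06)),(S2(385,150),(.11,-.08,.1)),(S2(265,52),(.11,.08,.1)),(S2(147,352),(-.11,-.08,0))]
b=[(I(470,97),(-.11,-.08,.06)),(I(768,95),(-.11,.08,.06)),(I(487,47),(-.11,-.08,0))]
t=[(C(468,283),(-.11,.08,0)),(C(645,289),(-.11,-.08,0)),(C(483,30),(.11,.08,.1)),(C(652,39),(.11,-.08,.1))]
fit.fit(a,[.6,.03,0]);fit.fit(b,[.6,.03,0]);k=fit.fit(a+b,[.6,.03,0])
c,s=np.cos(k[2]),np.sin(k[2])
for x,z in((-.033,.08),(-.033-.042*np.sin(.48),.08+.042*np.cos(.48))): print(k[0]+c*x,k[1]+s*x,z, proj(ims['s2'],[k[0]+c*x,k[1]+s*x,z])[0],'tip seen',S2(162,154)[1:])
E
python3 fit2.py
```

```text
carrierTraceback (most recent call last):
  File "fit2.py", line 11, in <module>
    fit.fit(sl,[.5,-.27,-.4]);k=fit.fit(sl+pl,[.5,-.27,-.4])
    ^^^^^^^
AttributeError: 'function' object has no attribute 'fit'
```

```bash
sed -i 's/fit\.fit(/fit(/g; /^import fit/d' fit2.py; python3 fit2.py
```

```text
carrier
[ 0.524  -0.2725 -0.4298] res [-1.3 -1.7  0.2  2.4  1.2  1.2 -0.2 -1.4]
[ 0.523  -0.2734 -0.4404] res [-1.1 -2.2  0.4  2.2  0.9  0.8 -0.5 -2.  -0.3  0.  -0.6  1.8  0.1  0.3
  1.9 -2.9]
sleeve 0.425785695003825 -0.22758127520113217 yaw -25.23161272570213
tray
[ 0.4735 -0.2568 -0.3506] res [ 0.1 -0.7 -0.2  1.5]
[[0.43670859 0.17768542 0.012     ]
 [0.70774032 0.31170125 0.012     ]
 [0.41980307 0.21667278 0.012     ]]
0.45921019913649397 0.30235483039092165
1.97994156697034 0.042494835279120666
lens from wrist 0.5266465475734461 0.28909082156711136 0.45921019913649397
console
[ 0.6304  0.0351 -0.0325] res [-0.2  3.3 -1.9 -2.1  2.1 -0.4  0.2 -3.1  0.1  1. ]
[ 0.6275  0.0295 -0.0838] res [-1.   0.3  2.7  0.1 -0.3 -0.2]
[ 0.6277  0.0314 -0.0663] res [-1.7  4.  -1.9 -2.1  2.3  1.6  1.6 -1.9 -1.4  1.7 -0.9  1.5  2.8 -1.
 -0.2  0.8]
0.5947774539920301 0.03359950695400816 0.08 [268.16710427 169.65415087] tip seen (265.125, 163.125)
0.5754253106334366 0.034883998959642885 0.11725378675672994 [262.98696074 162.28226119] tip seen (265.125, 163.125)
```

```bash
python3 go.py .532 .034 .178 176 .582 .034 .178 176 .592 .034 .178 176
```

```text
t 1.68 pos [0.4282 0.0337 0.2694] yaw 175.04 z [-1.7e-03  5.0e-04 -1.0e+00] F [-0.2  0.3 -0.1] open -0.0002 q [-0.1  -0.42  2.09  0.    1.48 -1.58]
slide [-0.1035, 0.0092, 0.0912] spin -0.96 dist 0.138
slide [-0.1534, 0.0135, 0.0911] spin -0.96 dist 0.179
slide [-0.1633, 0.0144, 0.0911] spin -0.96 dist 0.188
```

Call:
{"name": "arm_command", "arguments": {"increments": [{"slide":[-0.035,0.003,0.03],"spin":-1,"gripper":-1},{"slide":[-0.07,0.006,0.06],"spin":-1,"gripper":-1},{"slide":[-0.1035,0.009,0.091],"spin":-1,"gripper":-1},{"slide":[-0.1035,0.009,0.091],"spin":-1,"gripper":-1},{"slide":[-0.1035,0.009,0.091],"spin":-1,"gripper":-1},{"slide":[-0.1035,0.009,0.091],"spin":-1,"gripper":-1}]}}

```text
t: 2.18
tool_pos: [0.5314, 0.036, 0.1785]
tool_rot: [-0.101, -3.138, -0.0]
contact_force: [-0.3, 0.3, 0.6]
opening: 0.0
grip_force: 0.0
```

Call:
{"name": "arm_command", "arguments": {"increments": [{"slide":[-0.006,0,0],"spin":0,"gripper":-1},{"slide":[-0.012,0,0],"spin":0,"gripper":-1},{"slide":[-0.018,0,0],"spin":0,"gripper":-1},{"slide":[-0.024,0,0],"spin":0,"gripper":-1},{"slide":[-0.028,0,0],"spin":0,"gripper":-1},{"slide":[-0.028,0,0],"spin":0,"gripper":-1}]}}

```text
t: 2.68
tool_pos: [0.5609, 0.0326, 0.1796]
tool_rot: [0.105, 3.139, -0.0]
contact_force: [1.1, -0.1, 0.2]
opening: -0.0001
grip_force: 0.0
```

Call:
{"name": "arm_command", "arguments": {"increments": [{"slide":[-0.003,0,0],"spin":0,"gripper":-1},{"slide":[-0.006,0,0],"spin":0,"gripper":-1},{"slide":[-0.009,0,0],"spin":0,"gripper":-1},{"slide":[-0.012,0,0],"spin":0,"gripper":-1},{"slide":[-0.012,0,0],"spin":0,"gripper":-1}]}}

```text
t: 3.1
tool_pos: [0.5727, 0.0318, 0.179]
tool_rot: [0.105, 3.139, -0.0]
contact_force: [-0.8, -0.3, 0.1]
opening: -0.0
grip_force: 0.0
```

```bash
python3 - <<'E'
from h import *
s=grab('side');save(s,'pics/s3.png',(215,100,345,220),5)
E
python3 go.py
```

```text
t 3.15 pos [0.5725 0.0318 0.179 ] yaw 176.16 z [ 8.e-04 -1.e-04 -1.e+00] F [ 0.3  0.3 -0.6] open 0.0 q [-0.07  0.04  1.84 -0.    1.26 -1.58]
```

View pics/s3.png

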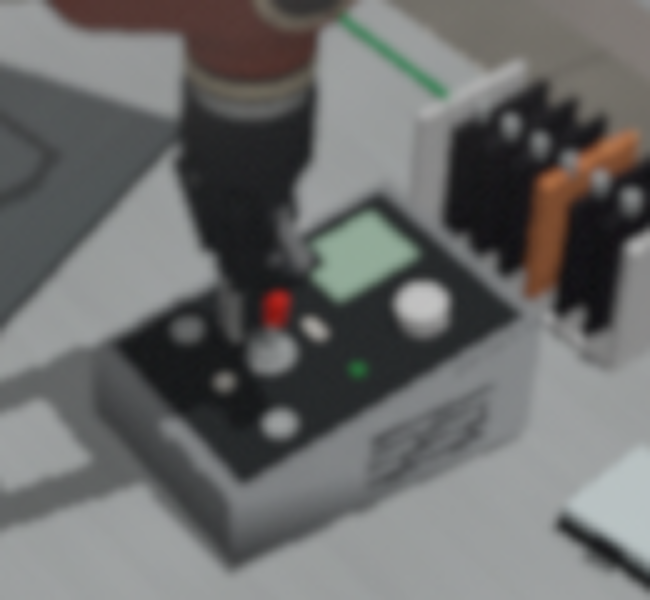

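The side crop shows the fingers just in front of the red tip, at (277,305), which has moved rearward from its off position. I'll compare the tip's shift with the geometry.

```bash
cat > red.py <<'E'
from h import *
def red(im):
    f=im['frame'].astype(int); m=(f[...,0]>120)&(f[...,1]<70)&(f[...,2]<70); m[:, :200]=0; m[:,330:]=0; m[:100]=0; m[220:]=0
    v,u=np.nonzero(m); return u.mean().round(2),v.mean().round(2),len(u)
if __name__=='__main__':
    a=pickle.load(open('s2.pkl','rb')); s=grab('side'); print(red(a),red(s))
    for th in(-.48,-.18,0,.12):
        print(th,proj(s,[.589+.038*np.sin(th),.034,.08+.038*np.cos(th)])[0].round(1))
E
python3 red.py
```

```text
(np.float64(264.94), np.float64(163.78), 18) (np.float64(270.22), np.float64(161.0), 18)
-0.48 [262.  163.9]
-0.18 [265.  161.6]
0 [266.9 160.6]
0.12 [268.2 160.1]
```

Call:
{"name": "arm_command", "arguments": {"increments": [{"slide":[-0.002,0,0],"spin":0,"gripper":-1},{"slide":[-0.004,0,0],"spin":0,"gripper":-1},{"slide":[-0.006,0,0],"spin":0,"gripper":-1},{"slide":[-0.006,0,0],"spin":0,"gripper":-1}]}}

```text
t: 3.53
tool_pos: [0.5784, 0.0315, 0.1791]
tool_rot: [0.105, 3.139, -0.0]
contact_force: [-0.5, 0.1, 0.7]
opening: -0.0001
grip_force: 0.0
```

```bash
python3 red.py; python3 go.py .50 .034 .20 176
```

```text
(np.float64(264.94), np.float64(163.78), 18) (np.float64(270.75), np.float64(160.75), 12)
-0.48 [262.  163.9]
-0.18 [265.  161.6]
0 [266.9 160.6]
0.12 [268.2 160.1]
t 3.58 pos [0.5783 0.0315 0.179 ] yaw 176.17 z [ 2.e-04 -0.e+00 -1.e+00] F [ 0.4 -1.4 -1. ] open -0.0001 q [-0.07  0.05  1.83  0.    1.26 -1.58]
slide [0.0783, -0.0027, -0.021] spin 0.17 dist 0.081
```

```bash
python3 go.py .49 .034 .22 176 .52 -.27 .26 158.5
```

```text
t 3.58 pos [0.5783 0.0315 0.179 ] yaw 176.17 z [ 2.e-04 -0.e+00 -1.e+00] F [ 0.4 -1.4 -1. ] open -0.0001 q [-0.07  0.05  1.83  0.    1.26 -1.58]
slide [0.0882, -0.0034, -0.041] spin 0.17 dist 0.097
slide [0.038, -0.3047, -0.081] spin 17.67 dist 0.318
```

Call:
{"name": "arm_command", "arguments": {"increments": [{"slide":[0.03,0,-0.005],"spin":0,"gripper":-1},{"slide":[0.06,0,-0.025],"spin":0,"gripper":-1},{"slide":[0.09,0,-0.045],"spin":0,"gripper":-1},{"slide":[0.085,-0.035,-0.06],"spin":4,"gripper":-1},{"slide":[0.075,-0.07,-0.081],"spin":8,"gripper":-1},{"slide":[0.065,-0.11,-0.081],"spin":12,"gripper":-1},{"slide":[0.055,-0.15,-0.081],"spin":17.5,"gripper":0},{"slide":[0.05,-0.19,-0.081],"spin":17.5,"gripper":1}]}}

```text
t: 4.25
tool_pos: [0.516, -0.1566, 0.2612]
tool_rot: [0.585, 3.084, -0.001]
contact_force: [0.8, 1.0, 0.6]
opening: 0.0235
grip_force: 0.0
```

```bash
python3 red.py; python3 go.py  .52 -.27 .26 158.5
```

```text
(np.float64(264.94), np.float64(163.78), 18) (np.float64(270.22), np.float64(160.74), 23)
-0.48 [262.  163.9]
-0.18 [265.  161.6]
0 [266.9 160.6]
0.12 [268.2 160.1]
t 4.3 pos [ 0.5157 -0.1627  0.2609] yaw 158.37 z [ 0.0016 -0.0062 -1.    ] F [-2.5 -4.4 -0.4] open 0.0311 q [-0.44 -0.12  1.85 -0.01  1.4  -1.63]
slide [-0.0435, -0.0982, 0.0016] spin -0.13 dist 0.107
```

The tip stayed at the rear after the fingers left, so the toggle is on. Now a look down at the orange carrier.

Call:
{"name": "arm_command", "arguments": {"increments": [{"slide":[-0.02,-0.04,0],"spin":0,"gripper":1},{"slide":[-0.04,-0.08,0],"spin":0,"gripper":1},{"slide":[-0.043,-0.098,0],"spin":0,"gripper":1},{"slide":[-0.043,-0.098,0],"spin":0,"gripper":1},{"slide":[-0.043,-0.098,0],"spin":0,"gripper":1},{"slide":[-0.043,-0.098,0],"spin":0,"gripper":1},{"slide":[-0.043,-0.098,0],"spin":0,"gripper":1},{"slide":[-0.043,-0.098,0],"spin":0,"gripper":1}]}}

```text
t: 4.97
tool_pos: [0.52, -0.2603, 0.26]
tool_rot: [-0.579, -3.088, -0.0]
contact_force: [0.3, 0.4, -0.6]
opening: 0.0854
grip_force: 0.0
```

```bash
python3 go.py
python3 - <<'E'
from h import *
w=grab('wrist'); pickle.dump(w,open('w4.pkl','wb'))
f=w['frame'].astype(int); m=(f[...,0]>150)&(f[...,1]>60)&(f[...,1]<150)&(f[...,2]<60)
n,l,st,c=cv2.connectedComponentsWithStats(m.astype(np.uint8)); print(st[st[:,4]>60],c[st[:,4]>60].round(1))
save(w,'pics/w4.png',None,1.5)
E
```

```text
t 4.97 pos [ 0.52   -0.2603  0.26  ] yaw 158.77 z [ 0.e+00  2.e-04 -1.e+00] F [ 0.3  0.4 -0.6] open 0.0854 q [-0.59 -0.02  1.76  0.    1.4  -1.79]
[[     0      0    512    384 196409]
 [   241     53     24     57     93]] [[255.5 191.6]
 [259.1  87.4]]
```

View pics/w4.png

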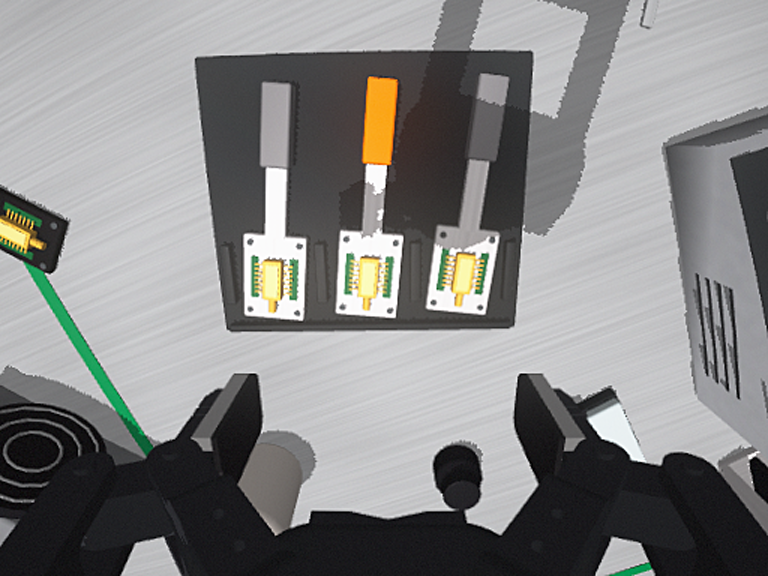

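The wrist view shows the orange sleeve clearly, with corners (366,76), (397,78), (391,165) and (363,163). The plate corners are (341,230), (403,234), (399,317) and (337,313). Grey carriers lie on both sides with free space between.

```bash
cat > fit3.py <<'E'
from fit import *
ims['w']=pickle.load(open('w4.pkl','rb'))
W=lambda x,y:('w',)+full(x,y,0,0,1.5)
sl=[(W(366,76),(-.135,-.01,.022)),(W(397,78),(-.135,.01,.022)),(W(391,165),(-.08,.01,.022)),(W(363,163),(-.08,-.01,.022))]
pl=[(W(341,230),(-.032,-.023,.014)),(W(403,234),(-.032,.023,.014)),(W(399,317),(.032,.023,.014)),(W(337,313),(.032,-.023,.014))]
fit(sl,[.5,-.27,-.4]);k=fit(sl+pl,[.5,-.27,-.4])
c,s=np.cos(k[2]),np.sin(k[2]); print('sleeve',k[0]-.1075*c,k[1]-.1075*s,'yaw',np.degrees(k[2]))
print('tray');fit([(W(195,58),(-.1,-.115,.006)),(W(533,51),(-.1,.115,.006)),(W(513,327),(.1,.115,.006)),(W(229,329),(.1,-.115,.006))],[.47,-.26,-.36])
E
python3 fit3.py; python3 go.py .42 -.226 .12 158 .42 -.226 .070 158
```

```text
[ 0.5259 -0.2749 -0.4302] res [-0.1 -0.3  0.1 -0.3  0.6  0.2 -0.7  0.4]
[ 0.5252 -0.2757 -0.4377] res [ 0.  -0.7  0.2 -0.6  0.2 -0.1 -1.  -0.1 -0.3  0.2  1.1  0.4 -0.6  0.5
  0.4  0.6]
sleeve 0.42786072732541836 -0.23010130868063178 yaw -25.077385256714532
tray
[ 0.4752 -0.2585 -0.3563] res [-1.4 -0.5  1.3 -0.3  1.8  0.7 -1.9  1.9]
t 5.02 pos [ 0.5201 -0.2604  0.26  ] yaw 158.77 z [ 1.e-04  1.e-04 -1.e+00] F [-0.4 -0.1  0.1] open 0.0855 q [-0.59 -0.02  1.76  0.    1.4  -1.79]
slide [0.1057, -0.0042, 0.14] spin 0.77 dist 0.175
slide [0.1057, -0.0042, 0.19] spin 0.77 dist 0.217
```

```bash
python3 go.py .428 -.230 .15 155.2 .428 -.230 .080 155.2
```

```text
t 5.02 pos [ 0.5201 -0.2604  0.26  ] yaw 158.77 z [ 1.e-04  1.e-04 -1.e+00] F [-0.4 -0.1  0.1] open 0.0855 q [-0.59 -0.02  1.76  0.    1.4  -1.79]
slide [0.0968, -0.005, 0.11] spin 3.57 dist 0.147
slide [0.0968, -0.005, 0.18] spin 3.57 dist 0.204
```

Call:
{"name": "arm_command", "arguments": {"increments": [{"slide":[0.035,-0.002,0.02],"spin":2,"gripper":0},{"slide":[0.07,-0.004,0.05],"spin":3.6,"gripper":0},{"slide":[0.097,-0.005,0.08],"spin":3.6,"gripper":0},{"slide":[0.097,-0.005,0.11],"spin":3.6,"gripper":0},{"slide":[0.097,-0.005,0.11],"spin":3.6,"gripper":0},{"slide":[0.097,-0.005,0.11],"spin":3.6,"gripper":0},{"slide":[0.097,-0.005,0.11],"spin":3.6,"gripper":0}]}}

```text
t: 5.6
tool_pos: [0.4293, -0.2316, 0.1523]
tool_rot: [0.676, 3.065, -0.002]
contact_force: [0.1, 0.2, 0.1]
opening: 0.0423
grip_force: 0.0
```

```bash
python3 go.py .428 -.230 .080 155.2
python3 - <<'E'
from h import *
w=grab('wrist'); pickle.dump(w,open('w5.pkl','wb'))
f=w['frame']; hsv=cv2.cvtColor(f,cv2.COLOR_RGB2HSV); m=((hsv[...,0]>8)&(hsv[...,0]<19)&(hsv[...,1]>200)&(hsv[...,2]>90)).astype(np.uint8)
n,l,st,c=cv2.connectedComponentsWithStats(m); i=1+np.argmax(st[1:,4]); print(st[i],c[i])
ys,xs=np.nonzero(l==i); print(cv2.boxPoints(cv2.minAreaRect(np.c_[xs,ys].astype(np.float32))))
print('expect top',proj(w,[[.428+np.cos(-.438)*a-np.sin(-.438)*b,-.230+np.sin(-.438)*a+np.cos(-.438)*b,.022] for a in(-.0275,.0275) for b in(-.01,.01)]).round(1).tolist())
E
```

```text
t 5.6 pos [ 0.4293 -0.2316  0.1523] yaw 155.12 z [ 0.0028 -0.002  -1.    ] F [0.1 0.2 0.1] open 0.0423 q [-0.65 -0.14  2.06  0.    1.21 -1.78]
slide [0.0021, 0.001, 0.0722] spin -0.08 dist 0.072
[ 246  170   28   74 1111] [259.99729973 190.28622862]
[[246. 170.]
 [273. 170.]
 [273. 243.]
 [246. 243.]]
expect top [[245.0, 173.3], [273.9, 173.4], [245.8, 244.4], [272.4, 244.5]]
```

Measured and expected sleeve pixels agree within about 1 px. Descending and gripping.

Call:
{"name": "arm_command", "arguments": {"increments": [{"slide":[0.002,0.001,0.025],"spin":0,"gripper":0},{"slide":[0.002,0.001,0.05],"spin":0,"gripper":0},{"slide":[0.002,0.001,0.065],"spin":0,"gripper":0},{"slide":[0.002,0.001,0.072],"spin":0,"gripper":0},{"slide":[0.002,0.001,0.072],"spin":0,"gripper":0},{"slide":[0.002,0.001,0.072],"spin":0,"gripper":0}]}}

```text
t: 6.15
tool_pos: [0.4277, -0.2301, 0.0797]
tool_rot: [0.677, 3.065, -0.002]
contact_force: [0.1, -0.4, -0.0]
opening: 0.0426
grip_force: 0.0
```

Call:
{"name": "arm_command", "arguments": {"increments": [{"slide":[0,0,0],"spin":0,"gripper":-1},{"slide":[0,0,0],"spin":0,"gripper":-1},{"slide":[0,0,0],"spin":0,"gripper":-1},{"slide":[0,0,0],"spin":0,"gripper":-1},{"slide":[0,0,0],"spin":0,"gripper":-1},{"slide":[0,0,0],"spin":0,"gripper":-1},{"slide":[0,0,0],"spin":0,"gripper":-1},{"slide":[0,0,0],"spin":0,"gripper":-1}], "newtons": 60}}

```text
t: 6.82
tool_pos: [0.4277, -0.2303, 0.0801]
tool_rot: [0.677, 3.064, -0.003]
contact_force: [-0.5, -0.0, 5.3]
opening: 0.0183
grip_force: 61.2
```

```bash
python3 go.py .428 -.230 .22 155.2
```

```text
t 6.82 pos [ 0.4277 -0.2303  0.0801] yaw 155.08 z [ 0.0033 -0.0025 -1.    ] F [-0.5 -0.   5.3] open 0.0183 q [-0.65 -0.02  2.09 -0.    1.06 -1.78]
slide [-0.0007, 0.0003, -0.1399] spin -0.12 dist 0.14
```

Call:
{"name": "arm_command", "arguments": {"increments": [{"slide":[0,0,-0.01],"spin":0,"gripper":-1},{"slide":[0,0,-0.025],"spin":0,"gripper":-1},{"slide":[0,0,-0.05],"spin":0,"gripper":-1},{"slide":[0,0,-0.08],"spin":0,"gripper":-1},{"slide":[0,0,-0.11],"spin":0,"gripper":-1},{"slide":[0,0,-0.14],"spin":0,"gripper":-1},{"slide":[0,0,-0.14],"spin":0,"gripper":-1},{"slide":[0,0,-0.14],"spin":0,"gripper":-1}]}}

```text
t: 7.48
tool_pos: [0.427, -0.2297, 0.2207]
tool_rot: [0.677, 3.063, -0.003]
contact_force: [0.4, -0.2, -1.9]
opening: 0.0186
grip_force: 60.3
```

Call:
{"name": "arm_command", "arguments": {"increments": [{"slide":[0,0,0],"spin":0,"gripper":-1},{"slide":[0,0,0],"spin":0,"gripper":-1},{"slide":[0,0,0],"spin":0,"gripper":-1}]}}

```text
t: 7.73
tool_pos: [0.4254, -0.2286, 0.2159]
tool_rot: [-0.677, -3.064, -0.003]
contact_force: [0.2, -0.1, -0.8]
opening: 0.0183
grip_force: 60.3
```

```bash
python3 go.py
python3 - <<'E'
from h import *
w=grab('wrist'); pickle.dump(w,open('w6.pkl','wb')); s=grab('side');pickle.dump(s,open('s6.pkl','wb'))
out=np.zeros((384,800,3),np.uint8)
out[:384,:440]=cv2.resize(w['frame'][130:370,120:395,::-1],(440,384),interpolation=cv2.INTER_CUBIC)
P=proj(s,[[.525,-.275,.18],[.428,-.23,.18]]); u,v=P.mean(0).astype(int); print(u,v)
out[:360,440:]=cv2.resize(s['frame'][v-45:v+45,u-45:u+45,::-1],(360,360),interpolation=cv2.INTER_CUBIC)
cv2.imwrite('pics/w6.png',out)
E
```

```text
t 7.73 pos [ 0.4254 -0.2286  0.2159] yaw 155.07 z [-0.0031  0.0023 -1.    ] F [ 0.2 -0.1 -0.8] open 0.0183 q [-0.65 -0.22  2.02 -0.    1.35 -1.78]
300 221
```

View pics/w6.png

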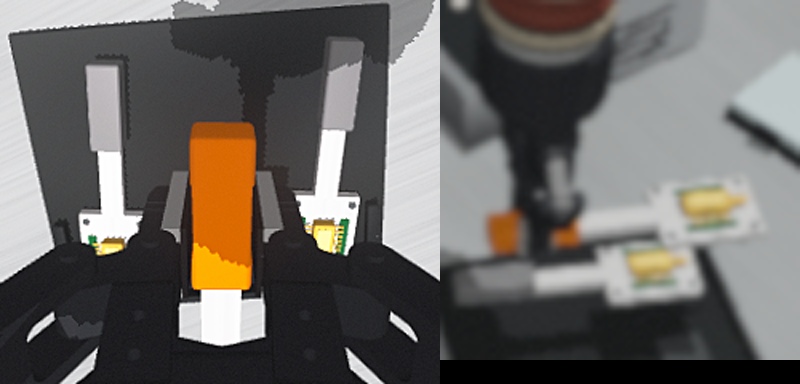

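The view shows the orange carrier gripped by its sleeve, hanging clear of the tray with the module untouched and the grey carriers in place. From here I'll check with image code only: side-camera gold and orange centroids against the model, with the nested picture as reference.

```bash
cat > gold.py <<'E'
from h import *
def cents(im,what,uv,r=14):
    h=cv2.cvtColor(cv2.GaussianBlur(im['frame'],(3,3),0),cv2.COLOR_RGB2HSV).astype(int)
    if what=='gold': m=(h[...,0]>17)&(h[...,0]<32)&(h[...,1]>95)&(h[...,2]>120)
    else: m=(h[...,0]>5)&(h[...,0]<17)&(h[...,1]>170)&(h[...,2]>80)
    n,l,st,c=cv2.connectedComponentsWithStats(m.astype(np.uint8))
    k=[i for i in range(1,n) if st[i,4]>8 and np.hypot(*(c[i]-uv))<r]
    return [(c[i].round(1).tolist(),int(st[i,4])) for i in k]
def pts(o,yaw,z):  # carrier origin xy, yaw, underside z -> module centre, sleeve centre
    c,s=np.cos(yaw),np.sin(yaw)
    return [[o[0],o[1],z+.012],[o[0]-.1075*c,o[1]-.1075*s,z+.008]]
def rep(im,o,yaw,z):
    P=proj(im,pts(o,yaw,z))
    for n,p in zip(('gold','orange'),P): print(n,'pred',p.round(1),'seen',cents(im,n,p))
if __name__=='__main__':
    ims=pickle.load(open('ims.pkl','rb')); s6=pickle.load(open('s6.pkl','rb'))
    rep(ims['side'],(.5252,-.2757),-.438,.006)
    rep(ims['top'],(.5252,-.2757),-.438,.006)
    dx=np.array([.4254-.4277,-.2286+.2303])
    rep(s6,np.array([.5252,-.2757])+dx,-.438,.006+.2159-.0801)
    rep(grab('top'),np.array([.5252,-.2757])+dx,-.438,.006+.2159-.0801)
E
python3 gold.py; python3 go.py
```

```text
gold pred [315.8 260.7] seen [([316.7, 261.2], 57)]
orange pred [276.  267.3] seen [([275.8, 266.7], 216)]
gold pred [304.5 172.9] seen []
orange pred [292.3 199.3] seen [([290.3, 198.1], 11)]
gold pred [320.5 226.4] seen [([321.5, 226.8], 57)]
orange pred [277.3 233.1] seen [([270.8, 233.8], 44), ([286.4, 234.6], 15)]
gold pred [309.4 168.3] seen []
orange pred [295.9 197.3] seen []
t 7.88 pos [ 0.4259 -0.2289  0.2167] yaw 155.07 z [-0.0019  0.0014 -1.    ] F [-0.  -0.1 -1. ] open 0.0188 q [-0.65 -0.22  2.02 -0.    1.35 -1.78]
```

No slip or tilt: the gold offset is the same before and after lifting. Now the route to a staging point 110 mm short of the lens along the microscope's -x.

```bash
python3 go.py .425 -.12 .25 168 .41 0 .25 180
```

```text
t 7.88 pos [ 0.4259 -0.2289  0.2167] yaw 155.07 z [-0.0019  0.0014 -1.    ] F [-0.  -0.1 -1. ] open 0.0188 q [-0.65 -0.22  2.02 -0.    1.35 -1.78]
slide [0.0468, 0.0984, -0.0331] spin -12.93 dist 0.114
slide [0.1109, 0.2009, -0.0329] spin -24.93 dist 0.232
```

Call:
{"name": "arm_command", "arguments": {"increments": [{"slide":[0.008,0.015,-0.015],"spin":-2,"gripper":-1},{"slide":[0.022,0.045,-0.033],"spin":-6,"gripper":-1},{"slide":[0.035,0.073,-0.033],"spin":-10,"gripper":-1},{"slide":[0.047,0.098,-0.033],"spin":-13,"gripper":-1},{"slide":[0.063,0.124,-0.033],"spin":-16,"gripper":-1},{"slide":[0.079,0.15,-0.033],"spin":-19,"gripper":-1},{"slide":[0.095,0.176,-0.033],"spin":-22,"gripper":-1},{"slide":[0.111,0.201,-0.033],"spin":-25,"gripper":-1}]}}

```text
t: 8.55
tool_pos: [0.4098, 0.0012, 0.2506]
tool_rot: [0.006, -3.141, -0.0]
contact_force: [0.7, 0.0, -0.9]
opening: 0.0184
grip_force: 60.4
```

```bash
python3 go.py .38 .10 .25 194 .332 .192 .235 206.4
```

```text
t 8.55 pos [0.4098 0.0012 0.2506] yaw -179.79 z [-4.e-04  2.e-04 -1.e+00] F [ 0.7  0.  -0.9] open 0.0184 q [-0.18 -0.47  2.15  0.    1.46 -1.75]
slide [0.0295, 0.0989, 0.0006] spin -13.79 dist 0.103
slide [0.0771, 0.191, 0.0157] spin -26.19 dist 0.207
```

Call:
{"name": "arm_command", "arguments": {"increments": [{"slide":[0.007,0.025,0],"spin":-3.5,"gripper":-1},{"slide":[0.015,0.05,0],"spin":-7,"gripper":-1},{"slide":[0.022,0.075,0],"spin":-10.5,"gripper":-1},{"slide":[0.03,0.1,0],"spin":-14,"gripper":-1},{"slide":[0.042,0.124,0.004],"spin":-17,"gripper":-1},{"slide":[0.054,0.148,0.008],"spin":-20,"gripper":-1},{"slide":[0.066,0.171,0.012],"spin":-23,"gripper":-1},{"slide":[0.077,0.191,0.0157],"spin":-26.2,"gripper":-1}]}}

```text
t: 9.22
tool_pos: [0.3321, 0.1919, 0.2347]
tool_rot: [0.719, -3.058, -0.0]
contact_force: [0.1, -0.4, -1.7]
opening: 0.0182
grip_force: 60.4
```

Call:
{"name": "arm_command", "arguments": {"increments": [{"slide":[0,0,0],"spin":0,"gripper":-1},{"slide":[0,0,0],"spin":0,"gripper":-1},{"slide":[0,0,0],"spin":0,"gripper":-1},{"slide":[0,0,0],"spin":0,"gripper":-1}]}}

```text
t: 9.55
tool_pos: [0.3336, 0.1902, 0.2354]
tool_rot: [-0.712, 3.06, -0.0]
contact_force: [-0.9, -0.2, -0.8]
opening: 0.0184
grip_force: 60.3
```

```bash
cat > edge.py <<'E'
# refine the microscope pose: search the base plate's visible edges in the wrist picture along their normals
from fit import *
w=grab('wrist'); pickle.dump(w,open('w7.pkl','wb')); g=cv2.GaussianBlur(cv2.cvtColor(w['frame'],cv2.COLOR_RGB2GRAY),(3,3),0).astype(np.float32)
from scipy.ndimage import map_coordinates
def W3(p,l): c,s=np.cos(p[2]),np.sin(p[2]); return np.c_[p[0]+c*l[:,0]-s*l[:,1],p[1]+s*l[:,0]+c*l[:,1],l[:,2]]
a=np.linspace(.02,.98,120)[:,None]
cn=np.array([[-.13,.18,.012],[-.13,-.06,.012],[.21,-.06,.012]])
L=np.r_[cn[0]+a*(cn[1]-cn[0]),cn[1]+a*(cn[2]-cn[1])]; N=np.r_[np.repeat([[-1,0,0]],120,0),np.repeat([[0,-1,0]],120,0)]
p=np.array([.527,.288,.46]); print('corners at',proj(w,W3(p,cn)).round(0).tolist())
for it in range(4):
    r=15 if it==0 else 6; A=[];b=[];cnt=[0,0]
    q=proj(w,W3(p,L)); q2=proj(w,W3(p,L+N*.002)); n=(q2-q); sc=np.linalg.norm(n,axis=1); n/=sc[:,None]
    for i in range(len(L)):
        if not(20<q[i,0]<490 and 15<q[i,1]<370): continue
        t=np.arange(-r,r+.1,.5); v=map_coordinates(g,[q[i,1]+t*n[i,1],q[i,0]+t*n[i,0]],order=1)
        d=np.gradient(v,.5); j=np.argmax(d)   # dark plate -> bright bench outwards
        if d[j]<12: continue
        off=t[j]/sc[i]*.002; cnt[i//120]+=1
        c,s=np.cos(p[2]),np.sin(p[2]); nw=np.array([c*N[i,0]-s*N[i,1],s*N[i,0]+c*N[i,1]])
        l=L[i]; A.append([*nw,N[i]@[-l[1],l[0],0]]); b.append(off)
    A=np.array(A);b=np.array(b)
    o=least_squares(lambda x:(A@x-b)/.001,np.zeros(3),loss='cauchy'); p=p+o.x
    print(p.round(4),cnt,'median abs res mm',(1e3*np.median(np.abs(A@o.x-b))).round(2))
E
python3 edge.py; python3 go.py .4307 .2408 .2231 206.4
```

```text
corners at [[417.0, 252.0], [206.0, 254.0], [221.0, 444.0]]
[0.5231 0.2861 0.4561] [85, 14] median abs res mm 0.54
[0.5224 0.2873 0.4559] [85, 11] median abs res mm 0.61
[0.5223 0.2868 0.4531] [84, 11] median abs res mm 0.59
[0.5221 0.2869 0.4532] [84, 11] median abs res mm 0.54
t 9.6 pos [0.3336 0.1901 0.2354] yaw -153.83 z [ 3.e-04 -1.e-04 -1.e+00] F [-0.2  0.3 -1. ] open 0.0187 q [ 0.32 -0.54  2.22 -0.    1.46 -1.7 ]
slide [-0.1095, 0.0027, 0.0124] spin -0.23 dist 0.11
```

The outer boundary the edge search found is probably the plate's bottom edge (z = 0), since these views see its side faces. I'll refit all views jointly with the correct edge heights.

```bash
cat > edge2.py <<'E'
from fit import *
from scipy.ndimage import map_coordinates
ims['w1']=pickle.load(open('w1.pkl','rb'));ims['w7']=pickle.load(open('w7.pkl','rb'))
def W3(p,l): c,s=np.cos(p[2]),np.sin(p[2]); return np.c_[p[0]+c*l[:,0]-s*l[:,1],p[1]+s*l[:,0]+c*l[:,1],l[:,2]]
n_=150; a=np.linspace(.01,.99,n_)[:,None]
def run(names,p=(.527,.289,.46),verbose=True):
    p=np.array(p)
    for it in range(6):
        r=10 if it==0 else 4; A=[];b=[];wt=[];cnt={}
        for nm in names:
            w=ims[nm]; g=cv2.GaussianBlur(cv2.cvtColor(w['frame'],cv2.COLOR_RGB2GRAY),(3,3),0).astype(np.float32)
            for e,(P,Q,N) in enumerate((([-.13,.18],[-.13,-.06],[-1.,0,0]),([-.13,-.06],[.21,-.06],[0,-1.,0]))):
                z=.012 if (nm=='w7' and e==1) else 0.
                P=np.array(P+[z]);Q=np.array(Q+[z]);N=np.array(N);L=P+a*(Q-P)
                q=proj(w,W3(p,L)); q2=proj(w,W3(p,L+N*.002)); n=q2-q; sc=np.linalg.norm(n,axis=1); n/=sc[:,None]; k=0
                for i in range(n_):
                    if not(12<q[i,0]<500 and 12<q[i,1]<372): continue
                    t=np.arange(-r,r+.1,.25); v=map_coordinates(g,[q[i,1]+t*n[i,1],q[i,0]+t*n[i,0]],order=1)
                    d=np.gradient(v,.25); j=np.argmax(d)
                    if d[j]<10: continue
                    k+=1; c,s=np.cos(p[2]),np.sin(p[2]); l=L[i]
                    A.append([c*N[0]-s*N[1],s*N[0]+c*N[1],N@[-l[1],l[0],0]]); b.append(t[j]/sc[i]*.002)
                cnt[nm,e]=k
        A=np.array(A);b=np.array(b)
        o=least_squares(lambda x:(A@x-b)/.001,np.zeros(3),loss='cauchy'); p=p+o.x
    print(names,p.round(4),list(cnt.values()),'med res mm',(1e3*np.median(np.abs(A@o.x-b))).round(2))
for n in (['w1'],['w7'],['w1','w7'],['top'],['side']): run(n)
E
python3 edge2.py
```

```text
['w1'] [0.5285 0.292  0.4633] [96, 150] med res mm 0.01
['w7'] [0.5284 0.2901 0.4558] [104, 11] med res mm 0.64
['w1', 'w7'] [0.5285 0.292  0.4636] [96, 150, 94, 10] med res mm 0.31
['top'] [0.5272 0.2914 0.462 ] [150, 150] med res mm 0.04
['side'] [0.5307 0.2938 0.4633] [150, 150] med res mm 0.05
```

All views now agree: lens axis at (0.5285, 0.2922), yaw 0.463. I'll move in along the microscope's x.

```bash
python3 go.py .4323 .2442 .2231 206.5
```

```text
t 9.6 pos [0.3336 0.1901 0.2354] yaw -153.83 z [ 3.e-04 -1.e-04 -1.e+00] F [-0.2  0.3 -1. ] open 0.0187 q [ 0.32 -0.54  2.22 -0.    1.46 -1.7 ]
slide [-0.1124, 0.005, 0.0124] spin -0.33 dist 0.113
```

Call:
{"name": "arm_command", "arguments": {"increments": [{"slide":[-0.01,0.005,0.003],"spin":-0.3,"gripper":-1},{"slide":[-0.025,0.005,0.006],"spin":-0.3,"gripper":-1},{"slide":[-0.04,0.005,0.009],"spin":-0.3,"gripper":-1},{"slide":[-0.055,0.005,0.012],"spin":-0.3,"gripper":-1},{"slide":[-0.07,0.005,0.0124],"spin":-0.3,"gripper":-1},{"slide":[-0.085,0.005,0.0124],"spin":-0.3,"gripper":-1},{"slide":[-0.1,0.005,0.0124],"spin":-0.3,"gripper":-1},{"slide":[-0.1124,0.005,0.0124],"spin":-0.3,"gripper":-1}]}}

```text
t: 10.27
tool_pos: [0.4333, 0.2445, 0.2229]
tool_rot: [-0.719, 3.058, -0.0]
contact_force: [-0.3, 0.8, -0.8]
opening: 0.0186
grip_force: 60.3
```

Call:
{"name": "arm_command", "arguments": {"increments": [{"slide":[0,0,0],"spin":0,"gripper":-1},{"slide":[0,0,0],"spin":0,"gripper":-1},{"slide":[0,0,0],"spin":0,"gripper":-1},{"slide":[0,0,0],"spin":0,"gripper":-1},{"slide":[0,0,0],"spin":0,"gripper":-1},{"slide":[0,0,0],"spin":0,"gripper":-1}]}}

```text
t: 10.77
tool_pos: [0.4313, 0.2448, 0.2229]
tool_rot: [-0.722, 3.057, 0.0]
contact_force: [0.4, 0.0, -0.8]
opening: 0.0187
grip_force: 60.3
```

```bash
python3 go.py .4323 .2442 .2231 206.5
python3 - <<'E'
from gold import *
from red import red
s=grab('side'); rep(s,(.5285,.2922),.463,.149); print(red(s))
o=status.get_obs(); print(o['dq'].round(4))
E
```

```text
t 10.77 pos [0.4313 0.2448 0.2229] yaw -153.43 z [ 1.e-04  1.e-04 -1.e+00] F [ 0.4  0.  -0.8] open 0.0187 q [ 0.37 -0.2   1.99  0.    1.35 -1.67]
slide [-0.0006, -0.0009, -0.0002] spin 0.07 dist 0.001
gold pred [203.3 113.8] seen [([203.7, 113.7], 19)]
orange pred [184.  132.7] seen [([180.6, 134.7], 36)]
(np.float64(270.25), np.float64(160.7), 20)
[ 0.004   0.0032 -0.0036  0.     -0.002  -0.0001]
```

Call:
{"name": "arm_command", "arguments": {"increments": [{"slide":[0,0,0],"spin":0,"gripper":-1},{"slide":[0,0,0],"spin":0,"gripper":-1},{"slide":[0,0,0],"spin":0,"gripper":-1},{"slide":[0,0,0],"spin":0,"gripper":-1},{"slide":[0,0,0],"spin":0,"gripper":-1},{"slide":[0,0,0],"spin":0,"gripper":-1}]}}

```text
t: 11.32
tool_pos: [0.4317, 0.245, 0.2229]
tool_rot: [0.722, -3.057, 0.0]
contact_force: [0.4, 0.2, -0.9]
opening: 0.0189
grip_force: 60.3
```

```bash
python3 go.py .4323 .2442 .2231 206.5; python3 -c "
from station import order; print(order.finish_job())"
```

```text
t 11.32 pos [0.4317 0.245  0.2229] yaw -153.42 z [-1.e-04 -0.e+00 -1.e+00] F [ 0.4  0.2 -0.9] open 0.0189 q [ 0.37 -0.2   1.99 -0.    1.35 -1.67]
slide [-0.0002, -0.001, -0.0002] spin 0.08 dist 0.001
the job is handed in; nothing more can be done
None
```

I handed the job in at about 11 s with the lamp toggle on and the orange-sleeved carrier held still, level and square, its module top within about 1 mm of the focus by my own measurements; the hand-in returned no verdict.

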